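Reunite the tableware sets in their storage trays

ROBOT

A 6-joint arm with a two-finger parallel gripper is mounted at the origin on the work surface; the furniture and walls round the work are solid. World frame = base frame: x ahead of the robot, y to its left, z up, the work surface at z = 0. Lengths are in m, angles in degrees, forces in N, time in s.
With the tool pointing down it reaches from about 0.25 to 0.725 m from the base axis. Payload 9.7 kg.
Tool frame: the origin (TCP) lies at the centre of the arm's flange, where the gripper is bolted on; the fingertips stand 173 mm ahead of it and the grasp point (between the pads) lies bot.grip_depth ahead of it (bot.grip_depth is the distance from the TCP to the grasp point, in m); z points along the fingers, y is the direction in which the jaws open and shut (so a half turn about z gives the same grasp; the last joint's range is limited). The gripper opens to 85 mm and grips with 20 to 120 N. Pads are 22 mm wide; open, the fingers measure 114 mm over their backs; the gripper's body (76 mm by 85 mm) begins 54 mm behind the grasp point. The pads swing forward as they close: fully open they stand 13 mm farther back than shut.
Start: joints at [-67.781, 4.979, 10.078, 95.1, 0, 90], TCP at [0.208, -0.509, 0.405] pointing down, gripper open.
Joint ranges: [-179.16, 179.16], [-48.56, 103.87], [-65.8, 70.77], [-126.05, 130.52], [-82.76, 87.17], [-180, 180]. Speed limits (degrees/s): [127.2, 127.2, 147.25, 180, 180, 180].

INTERFACE

Orientations are given as [roll, pitch, yaw] about the fixed x, y, z axes, in that order (R = Rz(yaw) Ry(pitch) Rx(roll)).
In Python, from workcell import status, viewer, bot gives the robot as it stands. The module is installed in compiled form; this text tells all that it offers.
- The arm moves only by the tool move_arm, never from a script. Its argument "commands" is a list of rows, each an object with "claw": the gripper's target within -1 to 1 (fully open at 1, half-way at 0, shut at -1); "travel": the shift along the tool's x, y, z in cm, a list of three; "turn": the turn about the tool's z in degrees. A call has 1 to 5 rows; each row shifts and turns the commanded pose from where the row before left it, along the tool's axes as they then stand; what a row does not reach is not made up. A row lasts 1/12 s, in which the tool goes at most 41.7 mm and 7.16 degrees, less where a joint would pass 70% of its speed; a pose out of reach is approached as far as the arm can. A call is refused whole if a number of a shift passes 4.17 or a number of a turn 7.16, either way. A call with a gripper value outside its range is refused whole. The fingers move at their own pace and stop on an object; "squeeze" is the grip in N (left out, the last holds). Time passes only in rows, so rows that do not move let the fingers close. It gives the time, the measured TCP pose, the force and the opening at its end, in the units of the state.
- status.get_obs(): the state, without advancing time (a new reading comes with each control period).
- viewer.camera(name): name is "scene" or "top" or "wrist"; returns the picture (400x640x3 uint8, blue, green, red); there is no depth.
- viewer.camera_params(name): a dict with "camera_matrix" (3x3 intrinsics, pixels), "D" ([k1, k2, p1, p2, k3] as OpenCV has them; the pictures are not rectified), "xyz" and "rotation" of the camera in the world. Camera axes: x right, y up, looking along -z (the intrinsics and any distortion apply to the point x, -y, -z); pixel columns grow to the right and rows downward; lengths in m; the calibration is good to about 2 mm. A picture is of the moment at which its call begins: read the wrist's pose just before it. camera_params takes no time and is no camera call; for the wrist camera it gives the pose at the moment of the call.
- bot.job_done(): hands the job in, once; it reports no verdict.
The state is a dict: "time": time; "q": joint angles; "qd": joint speeds; "joint_efforts": joint torques, N m; "ee_pos": TCP position; "tcp_rot": TCP orientation; "wrist_force": force on the tool from outside, world axes, zero at the start; "torque": the same for the moment, N m; "opening": finger opening in m.
Only numpy, scipy, OpenCV 4.12 (cv2) and the standard library are available. Lean on these libraries where they do the work, as an engineer would, in place of code of your own. Each camera call takes 0.05 s, during which the arm holds its last target.

TASK

The near compartments of the three storage trays hold the wrong pieces. Rearrange them so that each piece stands upright in the middle of the near compartment of the tray with its own partner: the dark pepper mill with the white salt mill, the loose egg cup with the other egg cup, the brass candlestick with the small candle. Each compartment holds one piece, and the empty cork mat may serve as a spare place on the way; do not tip anything over.

Things in the scene. Friction and masses are not known exactly. Their poses are not given: they have to be found in the camera images.
- pepper_mill_center (a point): Centre (half-way up) of the loose pepper mill, an upright clear shaker with dark grey filling and a grey domed cap, 44 mm across, 90 mm high, about 0.1 kg; the body is 44 mm wide at most and the cap, from 66 mm above its foot, 34 mm wide. It can be gripped anywhere round its side, well at 50 mm above its foot. z up.
- egg_cup_center (a point): Centre (half-way up) of the loose egg cup, cream glazed with a gilt rim, 62 mm high, about 0.06 kg; its bowl, 49 mm across, takes the upper 20 mm and is the place to grip, about 50 mm above its foot. It starts in a near compartment; its fixed twin stands in a far one. z up.
- candlestick_center (a point): Centre (half-way up) of the loose brass candlestick, 125 mm high, about 0.32 kg, round foot 72 mm across and 21 mm high, stem 26 mm thick with a thicker round cup, 32 mm across, from 86 to 112 mm above the foot, which is good to grip at about 98 mm. z up.
- mill_tray_place (a point): Middle of the floor (6 mm above the bench) of the near compartment of a fixed wooden tray, 208 x 108 mm, rim 20 mm high, two equal compartments 95 x 96 mm inside. In the far compartment, 101 mm along this point's +x, is fixed the salt mill (white filling, same shape as the pepper mill, 90 mm high). x along the tray, away from the robot; z up. The pepper mill belongs here.
- egg_tray_place (a point): Middle of the floor (6 mm above the bench) of the near compartment of a fixed wooden tray, 208 x 108 mm, rim 20 mm high, two equal compartments 95 x 96 mm inside. In the far compartment, 101 mm along this point's +x, is fixed another egg cup (62 mm high). x along the tray, away from the robot; z up. The loose egg cup belongs here.
- candle_tray_place (a point): Middle of the floor (6 mm above the bench) of the near compartment of a fixed wooden tray, 208 x 108 mm, rim 20 mm high, two equal compartments 95 x 96 mm inside. In the far compartment, 101 mm along this point's +x, is fixed a small round candle with red wax in a pale cup (38 mm across, 15 mm high). x along the tray, away from the robot; z up. The candlestick belongs here.
- cork_mat: Fixed square cork mat, 120 x 120 mm, 6 mm thick, empty at the start; origin at the middle of its underside, x and y along its edges, z up. A spare place to set a piece down.
Things that resemble listed ones, but are neither listed nor needed, are in the scene too. What is shaped like the part that bears pepper_mill_center but pink is not meant. What is shaped like the part that bears egg_cup_center but green is not meant.

How it is judged (in metres and radians):
At the end, for the whole second after the job is handed in: The pepper mill, the egg cup and the candlestick each stand upright (within 0.1 rad) and at rest on the floor of the near compartment beside their own partner, centre within 16 mm of the compartment's middle (horizontal distance between pepper_mill_center and mill_tray_place below 0.016 m and z of pepper_mill_center in the frame of mill_tray_place below 0.05 m and angle between each of pepper_mill_center, egg_cup_center, candlestick_center's own z axis and vertical below 0.1 rad and linear speed of each of pepper_mill, egg_cup, candlestick below 0.02 m/s and horizontal distance between egg_cup_center and egg_tray_place below 0.016 m and z of egg_cup_center in the frame of egg_tray_place below 0.036 m and horizontal distance between candlestick_center and candle_tray_place below 0.016 m and z of candlestick_center in the frame of candle_tray_place below 0.0675 m); the robot touches nothing.
It fails at once if a piece is tipped over (more than 40 degrees) (angle between any of pepper_mill_center, egg_cup_center, candlestick_center's own z axis and vertical above 0.7 rad).
It also fails if it takes over 128 s, if anything falls off the work surface, if the arm or the gripper's body presses on something with over 40 N, if the wrist force passes 120 N, or if a joint passes its speed limit or range.

## Working session

There is one attempt and no reset: what is moved stays moved. The work goes in short steps, Python scripts to look and compute and a tool call to move; the robot and the scene stay as the last step left them, time stands still between calls to the robot, and variables do not carry over. Pictures are saved under pics/ and viewed, and the job is handed in when it is done.

Besides the shell and the picture viewer there is one more tool, called after "Request:" as name(argument=value, ...), one argument or row to a line, values as JSON. move_arm: Moves the arm, as the interface text tells. Its arguments: {"type":"object","properties":{"commands":{"type":"array"},"squeeze":{"type":"number"}},"required":["commands"]}

```bash
mkdir -p pics; python3 - <<'E'
from workcell import status, viewer, bot
import cv2
print(status.get_obs(), bot.grip_depth)
for n in ("scene","top"):
    p=viewer.camera_params(n); print(n,p)
    cv2.imwrite(f"pics/{n}0.png",viewer.camera(n))
E
```

```text
{'time': 0.0, 'q': array([-6.77816455e+01,  5.01277652e+00,  1.00344052e+01,  9.50974428e+01,
        4.98961653e-04,  9.00010523e+01]), 'qd': array([-0.02028505, -0.0075888 , -0.01789834,  0.03883145,  0.03831505,
       -0.00689633]), 'joint_efforts': array([ 1.94723005e-03, -5.20385635e+01,  4.64802969e+01,  1.62334606e-02,
        1.57253289e-04,  2.33425021e-05]), 'ee_pos': array([ 0.20798312, -0.50917819,  0.40396637]), 'tcp_rot': array([-1.79924186e+02, -4.97568792e-04,  2.22173015e+01]), 'wrist_force': array([-0.22744377, -0.81980617,  0.03685803]), 'torque': array([-0.01546665,  0.01606834,  0.02709907]), 'opening': 0.08518744967818166} 0.1547
scene {'camera_matrix': array([[459.77830904,   0.        , 320.05766167],
       [  0.        , 459.77830904, 194.68823216],
       [  0.        ,   0.        ,   1.        ]]), 'D': array([-0.06648086,  0.        ,  0.        ,  0.        ,  0.        ]), 'xyz': array([-0.73485257,  0.69742311,  0.87327296]), 'rotation': array([  60.32657507,    0.74676306, -120.782837  ])}
top {'camera_matrix': array([[376.82463041,   0.        , 320.84739019],
       [  0.        , 376.82463041, 198.09674099],
       [  0.        ,   0.        ,   1.        ]]), 'D': array([-0.04590082,  0.        ,  0.        ,  0.        ,  0.        ]), 'xyz': array([0.25714808, 0.01036754, 1.22755351]), 'rotation': array([ 1.11973239e+01,  4.00742570e-02, -9.05578097e+01])}
```

View pics/scene0.png

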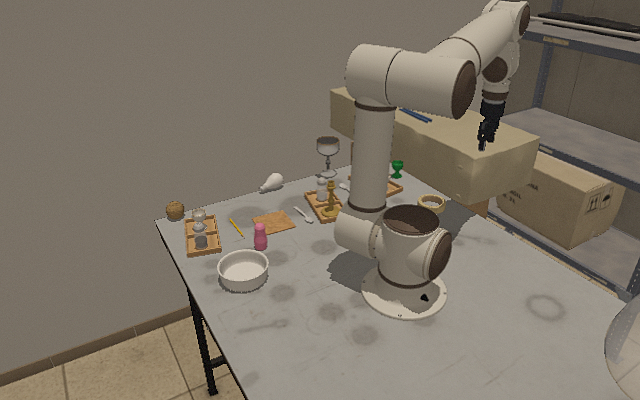

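View pics/top0.png

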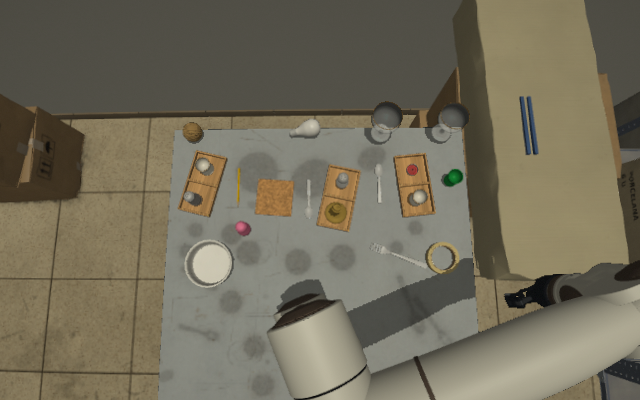

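```bash
python3 - <<'E'
import cv2
im=cv2.imread("pics/top0.png")
cv2.imwrite("pics/topL.png",cv2.resize(im[130:240,165:365],None,fx=4,fy=4,interpolation=cv2.INTER_CUBIC))
cv2.imwrite("pics/topR.png",cv2.resize(im[130:240,300:480],None,fx=4,fy=4,interpolation=cv2.INTER_CUBIC))
E
```

```text
(no output)
```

View pics/topL.png

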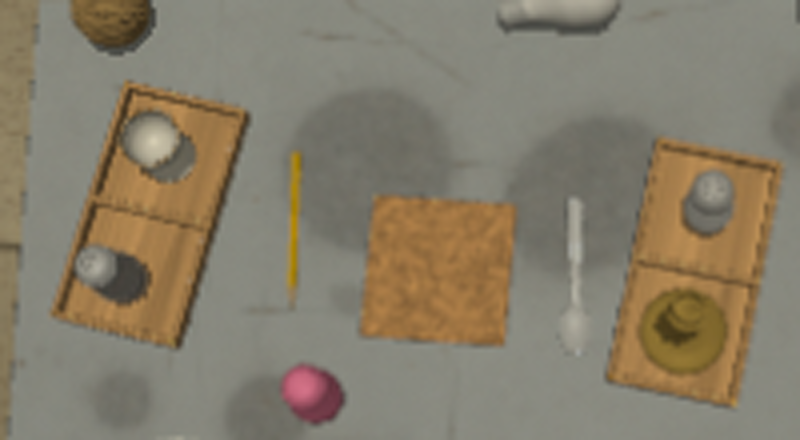

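View pics/topR.png

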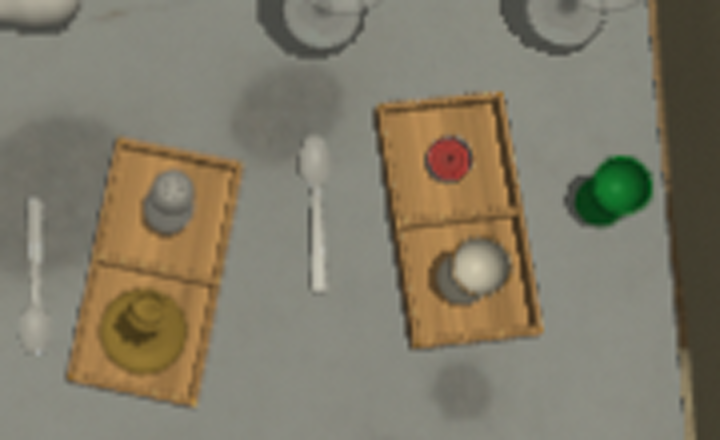

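```bash
cat > h.py <<'E'
import numpy as np, cv2
from scipy.spatial.transform import Rotation as R
from workcell import status, viewer, bot
def cast(p,uv,z):
    uv=np.array(uv,float).reshape(-1,1,2)
    n=cv2.undistortPoints(uv,p["camera_matrix"],np.array(p["D"])).reshape(-1,2)
    d=np.c_[n[:,0],-n[:,1],-np.ones(len(n))]
    d=d@R.from_euler('xyz',p["rotation"],degrees=True).as_matrix().T
    o=np.array(p["xyz"]); z=np.broadcast_to(z,(len(n),))
    return o+d*((z-o[2])/d[:,2])[:,None]
def proj(p,X):
    X=np.array(X,float).reshape(-1,3)
    M=R.from_euler('xyz',p["rotation"],degrees=True).as_matrix()
    c=(X-p["xyz"])@M; c=c*[1,-1,-1]
    return cv2.projectPoints(c,np.zeros(3),np.zeros(3),p["camera_matrix"],np.array(p["D"]))[0].reshape(-1,2)
def tool(target_xy):
    """offset of grasp axis to target in tool x,y (cm)"""
    o=status.get_obs(); M=R.from_euler('xyz',o["tcp_rot"],degrees=True).as_matrix()
    return o
E
python3 - <<'E'
from h import *
im=cv2.imread("pics/top0.png"); p=viewer.camera_params("top")
hsv=cv2.cvtColor(im,cv2.COLOR_BGR2HSV)
m=cv2.inRange(hsv,(8,80,60),(20,255,255)); m[:125]=0;m[240:]=0;m[:,:165]=0;m[:,450:]=0
cs,_=cv2.findContours(m,cv2.RETR_EXTERNAL,cv2.CHAIN_APPROX_NONE)
for c in cs:
    if cv2.contourArea(c)<300: continue
    b=cv2.boxPoints(cv2.minAreaRect(c)); b=b[np.argsort(b[:,1])]
    f=b[:2][np.argsort(b[:2,0])]; n=b[2:][np.argsort(b[2:,0])]
    print("FL FR NL NR",f.round(1).tolist(),n.round(1).tolist())
    q=np.r_[f,n]+0.0
    for z in (0.0,0.02):
        X=cast(p,q,z)[:,:2]; print(z,X.round(4).tolist(),'len',np.linalg.norm(X[0]-X[2]).round(4),np.linalg.norm(X[1]-X[3]).round(4),'w',np.linalg.norm(X[0]-X[1]).round(4), 'yaw',np.degrees(np.arctan2(*(X[0]-X[2])[::-1])).round(1), 'c',X.mean(0).round(4))
pts={'pepper cap':((165+97/4,130+265/4),0.085),'pepper foot?':((165+128/4,130+285/4),0.006),'candle foot':((300+144/4,130+332/4),0.02),'candle top':((300+148/4,130+310/4),0.12),'egg':((300+481/4,130+267/4),0.068),'salt':((300+173/4,130+187/4),0.085),'egg2':((165+153/4,130+140/4),0.068),'candle':((300+449/4,130+160/4),0.021)}
for k,(uv,z) in pts.items(): print(k,cast(p,[uv],z)[0].round(4))
E
```

```text
FL FR NL NR [[257.20001220703125, 177.89999389648438], [293.70001220703125, 180.6999969482422]] [[254.5, 213.5], [291.0, 216.3000030517578]]
0.0 [[0.5713, 0.222], [0.5603, 0.0993], [0.4505, 0.2283], [0.44, 0.1078]] len 0.121 0.1206 w 0.1233 yaw -3.0 c [0.5056 0.1643]
0.02 [[0.5662, 0.2186], [0.5554, 0.0978], [0.4474, 0.2247], [0.4371, 0.1062]] len 0.119 0.1186 w 0.1212 yaw -3.0 c [0.5015 0.1618]
FL FR NL NR [[328.6000061035156, 163.5], [361.20001220703125, 170.1999969482422]] [[316.0, 224.60000610351562], [348.5, 231.3000030517578]]
0.0 [[0.6192, -0.0186], [0.5946, -0.128], [0.4119, 0.0257], [0.3887, -0.0804]] len 0.212 0.2113 w 0.1122 yaw -12.0 c [ 0.5036 -0.0503]
0.02 [[0.6133, -0.0181], [0.5891, -0.1258], [0.4093, 0.0254], [0.3865, -0.079]] len 0.2086 0.2079 w 0.1103 yaw -12.0 c [ 0.4996 -0.0494]
FL FR NL NR [[392.70001220703125, 156.0], [425.5, 150.8000030517578]] [[402.5, 218.0], [435.29998779296875, 212.8000030517578]]
0.0 [[0.6438, -0.2372], [0.6615, -0.3508], [0.4308, -0.2595], [0.4468, -0.3695]] len 0.2142 0.2154 w 0.1149 yaw 6.0 c [ 0.5457 -0.3042]
0.02 [[0.6375, -0.2332], [0.6549, -0.3449], [0.4279, -0.2551], [0.4438, -0.3633]] len 0.2107 0.2119 w 0.1131 yaw 6.0 c [ 0.541  -0.2991]
FL FR NL NR [[195.0, 148.0], [226.89999389648438, 157.5]] [[177.0, 208.39999389648438], [208.89999389648438, 217.89999389648438]]
0.0 [[0.6798, 0.4393], [0.6444, 0.3274], [0.4699, 0.4877], [0.4371, 0.3789]] len 0.2154 0.2135 w 0.1174 yaw -13.0 c [0.5578 0.4083]
0.02 [[0.673, 0.4323], [0.6381, 0.3222], [0.4665, 0.4799], [0.4342, 0.3729]] len 0.2119 0.2101 w 0.1155 yaw -13.0 c [0.5529 0.4018]
pepper cap [0.4932 0.4185 0.085 ]
pepper foot? [0.4924 0.4197 0.006 ]
candle foot [ 0.4465 -0.0398  0.02  ]
candle top [ 0.4473 -0.0389  0.12  ]
egg [ 0.4879 -0.3041  0.068 ]
salt [ 0.5507 -0.0617  0.085 ]
egg2 [0.5987 0.3852 0.068 ]
candle [ 0.5881 -0.2957  0.021 ]
```

Request:
move_arm(
  commands=[
    {"claw":1,"travel":[0,0,0],"turn":-7},
    {"claw":1,"travel":[0,0,0],"turn":-7},
    {"claw":1,"travel":[0,0,0],"turn":-7},
    {"claw":1,"travel":[0,0,0],"turn":-7},
    {"claw":1,"travel":[0,0,0],"turn":-7},
  ],
  squeeze=40,
)

```text
time: 0.52
ee_pos: [0.2079, -0.5092, 0.4043]
tcp_rot: [-180.0, -0.0, 57.6]
wrist_force: [-0.0, 0.4, -0.0]
opening: 0.0854
```

Request:
move_arm(
  commands=[
    {"claw":1,"travel":[0,0,0],"turn":-7},
    {"claw":1,"travel":[0,0,0],"turn":-7},
    {"claw":1,"travel":[0,0,0],"turn":-7},
    {"claw":1,"travel":[0,0,0],"turn":-7},
    {"claw":1,"travel":[0,0,0],"turn":-4.8},
  ],
)

```text
time: 0.93
ee_pos: [0.208, -0.5092, 0.4042]
tcp_rot: [-180.0, -0.0, 90.4]
wrist_force: [-0.6, -0.4, -0.6]
opening: 0.0853
```

Request:
move_arm(
  commands=[
    {"claw":1,"travel":[4,0,0],"turn":0},
    {"claw":1,"travel":[4,0,0],"turn":0},
    {"claw":1,"travel":[4,1,0],"turn":0},
    {"claw":1,"travel":[3.5,2,0],"turn":0},
    {"claw":1,"travel":[2.5,3,0],"turn":0},
  ],
)

```text
time: 1.35
ee_pos: [0.2668, -0.3267, 0.4051]
tcp_rot: [180.0, 0.0, 89.9]
wrist_force: [0.3, -1.0, 0.2]
opening: 0.0857
```

Request:
move_arm(
  commands=[
    {"claw":1,"travel":[2,3.6,0],"turn":0},
    {"claw":1,"travel":[0.5,4,0],"turn":0},
    {"claw":1,"travel":[0,4,0],"turn":0},
    {"claw":1,"travel":[0,4,0],"turn":0},
    {"claw":1,"travel":[0,0,0],"turn":0.4},
  ],
)

```text
time: 1.77
ee_pos: [0.4293, -0.3036, 0.4017]
tcp_rot: [-179.9, -0.1, 89.8]
wrist_force: [0.7, -0.8, -0.9]
opening: 0.0855
```

```bash
cat > look.py <<'E'
from h import *
import sys, json
n=sys.argv[1]
o=status.get_obs(); p=viewer.camera_params("wrist"); im=viewer.camera("wrist")
cv2.imwrite(f"pics/{n}.png",im)
json.dump({k:np.array(v).tolist() for k,v in p.items()},open(f"pics/{n}.json","w"))
print(o["ee_pos"].round(4),o["tcp_rot"].round(2),o["time"],p["xyz"],p["rotation"])
E
python3 look.py w1
```

```text
[ 0.4293 -0.3036  0.4017] [-1.7991e+02 -1.3000e-01  8.9820e+01] 1.7667 [ 0.42884682 -0.23038149  0.3709379 ] [-16.3042569    0.1311399   -0.20386435]
```

View pics/w1.png

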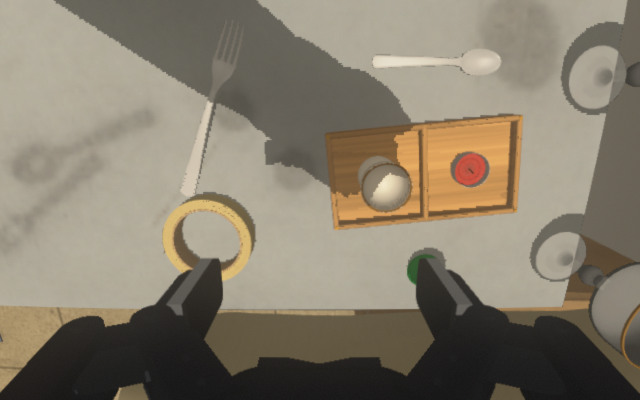

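```bash
python3 - <<'E'
import cv2
im=cv2.imread("pics/w1.png")
cv2.imwrite("pics/w1c.png",cv2.resize(im[105:240,315:530],None,fx=3.6,fy=3.6,interpolation=cv2.INTER_CUBIC))
E
```

```text
(no output)
```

View pics/w1c.png

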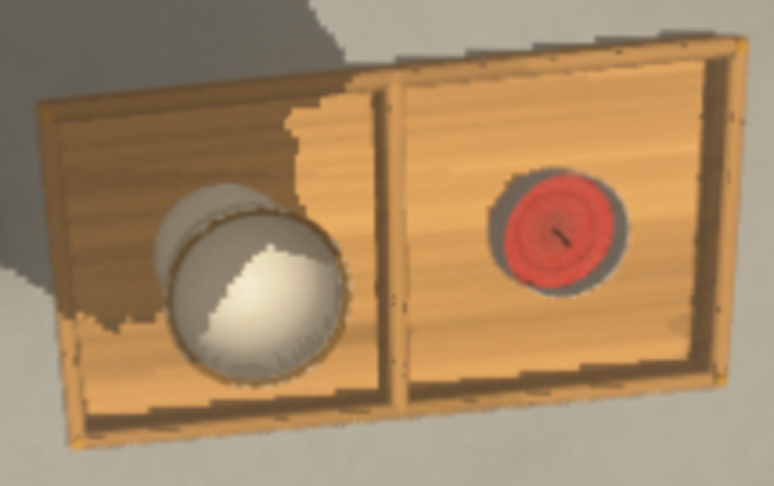

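```bash
cat >> h.py <<'E'
import json
def load(n):
    p=json.load(open(f"pics/{n}.json")); return {k:np.array(v) for k,v in p.items()}
def tray(p,uv,z=0.02):
    """uv: outer rim corners: near-left(+y), far-left, far-right, near-right"""
    X=cast(p,uv,z)[:,:2]
    L=[np.linalg.norm(X[i]-X[(i+1)%4]).round(4) for i in range(4)]
    d=(X[1]-X[0])+(X[2]-X[3]); d/=np.linalg.norm(d)
    c=X.mean(0); print("edges",L,"yaw",np.degrees(np.arctan2(d[1],d[0])).round(2),"centre",c.round(4),"near",(c-.0505*d).round(4),"far",(c+.0505*d).round(4))
E
python3 - <<'E'
from h import *
p=load("w1"); C=lambda a:np.array(a)/3.6+[315,105]-0.36
tray(p,C([(40,102),(746,40),(724,383),(75,447)]))
print(cast(p,C([(260,297)]),0.067),cast(p,C([(560,232)]),0.02))
print("rim dia",np.linalg.norm(np.diff(cast(p,C([(168,300),(350,295)]),0.067),axis=0)))
q=proj(p,[[.488,-.304,.006]]); print((q-[315,105])*3.6)
E
```

```text
edges [np.float64(0.2048), np.float64(0.1045), np.float64(0.2038), np.float64(0.1067)] yaw 5.4 centre [ 0.5423 -0.3015] near [ 0.4921 -0.3062] far [ 0.5926 -0.2967]
[[ 0.49185928 -0.30456723  0.067     ]] [[ 0.59081769 -0.29617763  0.02      ]]
rim dia 0.047686324595553206
[[208.24587777 247.36143487]]
```

Request:
move_arm(
  commands=[
    {"claw":1,"travel":[4.1,0,0],"turn":0},
    {"claw":1,"travel":[4.1,0,0],"turn":0},
    {"claw":1,"travel":[4.1,0,0],"turn":0},
    {"claw":1,"travel":[4.1,0,0],"turn":0},
    {"claw":1,"travel":[4.1,0,0],"turn":0},
  ],
)

```text
time: 2.23
ee_pos: [0.424, -0.0978, 0.4048]
tcp_rot: [180.0, 0.0, 89.5]
wrist_force: [0.3, -0.4, 0.2]
opening: 0.0851
```

Request:
move_arm(
  commands=[
    {"claw":1,"travel":[4,0,0],"turn":0},
    {"claw":1,"travel":[0,0,0],"turn":0},
    {"claw":1,"travel":[0,0,0],"turn":0},
  ],
)

```text
time: 2.48
ee_pos: [0.4248, -0.0576, 0.405]
tcp_rot: [180.0, 0.0, 89.8]
wrist_force: [-0.0, -0.2, -0.5]
opening: 0.0855
```

```bash
python3 look.py w2;python3 - <<'E'
import cv2
im=cv2.imread("pics/w2.png")
cv2.imwrite("pics/w2c.png",cv2.resize(im[80:280,300:540],None,fx=3,fy=3,interpolation=cv2.INTER_CUBIC))
E
```

```text
[ 0.4248 -0.0576  0.405 ] [1.7996e+02 2.0000e-02 8.9840e+01] 2.4833 [0.42447147 0.0155757  0.37410966] [-1.64494769e+01  1.27296984e-03 -1.81607453e-01]
```

View pics/w2c.png

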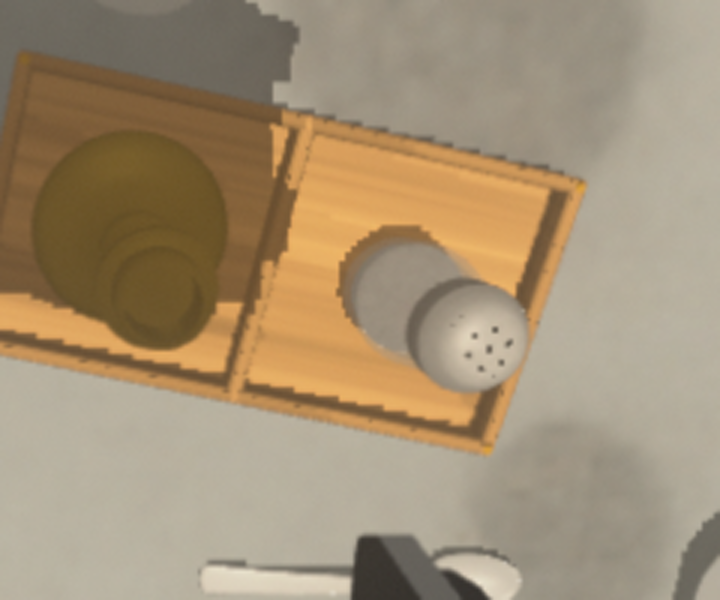

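```bash
python3 - <<'E'
import cv2
im=cv2.imread("pics/w2.png")
cv2.imwrite("pics/w2d.png",cv2.resize(im[80:220,250:400],None,fx=4,fy=4,interpolation=cv2.INTER_CUBIC))
E
```

```text
(no output)
```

View pics/w2d.png

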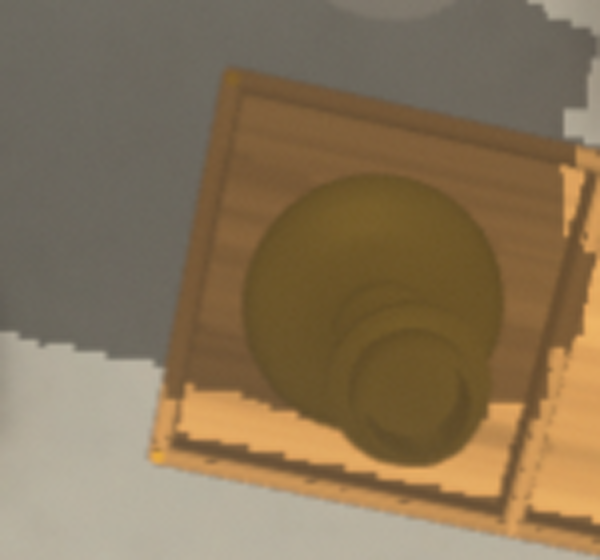

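Request:
move_arm(
  commands=[
    {"claw":1,"travel":[4.1,0,0],"turn":0},
    {"claw":1,"travel":[4.1,0,0],"turn":0},
    {"claw":1,"travel":[4.1,0,0],"turn":0},
    {"claw":1,"travel":[4.1,0,0],"turn":0},
    {"claw":1,"travel":[4.1,0,0],"turn":0},
  ],
)

```text
time: 2.95
ee_pos: [0.427, 0.1459, 0.4048]
tcp_rot: [180.0, 0.0, 89.4]
wrist_force: [1.1, -0.5, 0.3]
opening: 0.0849
```

Request:
move_arm(
  commands=[
    {"claw":1,"travel":[4.1,0,0],"turn":0},
    {"claw":1,"travel":[4.1,0,0],"turn":0},
    {"claw":1,"travel":[4.1,0,0],"turn":0},
    {"claw":1,"travel":[4.1,0,0],"turn":0},
    {"claw":1,"travel":[4.1,0,0],"turn":0},
  ],
)

```text
time: 3.37
ee_pos: [0.4292, 0.3512, 0.4045]
tcp_rot: [180.0, 0.0, 89.5]
wrist_force: [1.2, -0.0, 0.4]
opening: 0.0853
```

Request:
move_arm(
  commands=[
    {"claw":1,"travel":[3,2,0],"turn":0},
    {"claw":1,"travel":[0,0,0],"turn":0},
    {"claw":1,"travel":[0,0,0],"turn":0},
  ],
)

```text
time: 3.62
ee_pos: [0.4504, 0.3808, 0.4023]
tcp_rot: [-179.8, 0.2, 89.6]
wrist_force: [0.1, -0.3, -0.3]
opening: 0.0852
```

```bash
python3 look.py w3
```

```text
[0.4504 0.3808 0.4023] [-1.7985e+02  1.6000e-01  8.9560e+01] 3.6167 [0.45031965 0.45383735 0.37124723] [-16.59394807   0.19278321  -0.46317218]
```

View pics/w3.png

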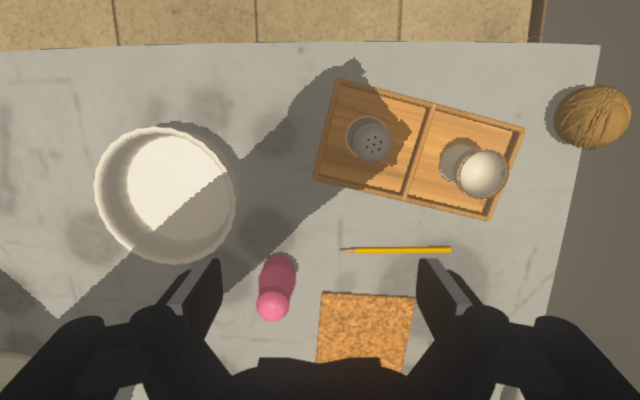

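```bash
python3 - <<'E'
import cv2
im=cv2.imread("pics/w3.png")
cv2.imwrite("pics/w3c.png",cv2.resize(im[70:230,305:535],None,fx=3.4,fy=3.4,interpolation=cv2.INTER_CUBIC))
from h import *
p=load("w2"); D=lambda a:np.array(a)/4+[250,80]-0.37; C=lambda a:np.array(a)/3+[300,80]-.33
tray(p,np.r_[D([(228,70)]),C([(582,183),(488,452)]),D([(155,460)])])
print("salt",cast(p,C([(487,348)]),0.096),"candlestick top",cast(p,D([(410,397)]),0.128),"cup",cast(p,D([(410,388)]),0.118),"foot",cast(p,D([(373,300)]),0.012),"mouth",cast(p,D([(408,390)]),0.13))
print("footdia",np.linalg.norm(np.diff(cast(p,D([(244,300),(502,300)]),0.012),axis=0)))
E
```

```text
edges [np.float64(0.2036), np.float64(0.1044), np.float64(0.2029), np.float64(0.1051)] yaw -12.34 centre [ 0.5005 -0.0503] near [ 0.4512 -0.0395] far [ 0.5499 -0.0611]
salt [[ 0.5493154  -0.06085834  0.096     ]] candlestick top [[ 0.44944258 -0.03867     0.128     ]] cup [[ 0.45041292 -0.0390677   0.118     ]] foot [[ 0.45046368 -0.03718349  0.012     ]] mouth [[ 0.44883192 -0.03688851  0.13      ]]
footdia 0.07038967479011181
```

View pics/w3c.png

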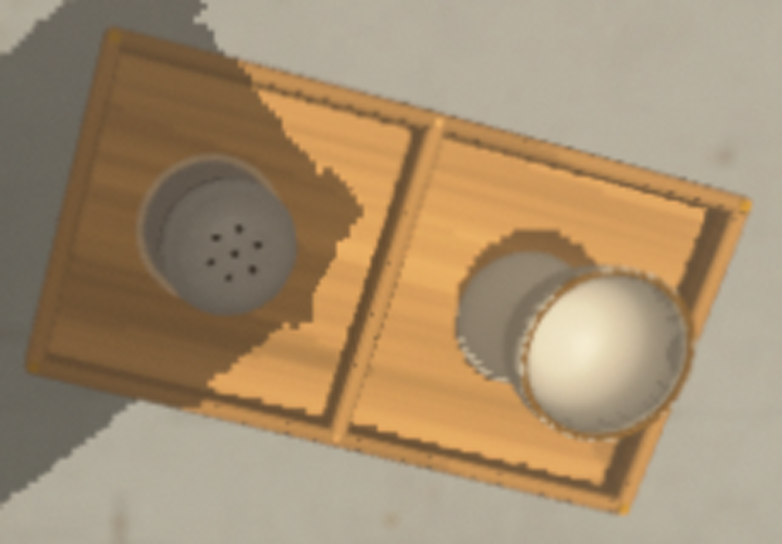

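```bash
python3 - <<'E'
from h import *
p=load("w3"); C=lambda a:np.array(a)/3.4+[305,70]-.35
tray(p,C([(110,30),(748,202),(626,512),(30,372)]))
print("pepper",cast(p,C([(234,253)]),0.096),"egg2",cast(p,C([(607,352)]),.067))
o=status.get_obs(); print(o["ee_pos"],o["tcp_rot"])
print("mat", cast(p,[(321,292),(414,295)],0.006))
E
```

```text
edges [np.float64(0.2041), np.float64(0.1044), np.float64(0.2036), np.float64(0.1055)] yaw -14.01 centre [0.5539 0.402 ] near [0.5049 0.4143] far [0.6029 0.3898]
pepper [[0.49402591 0.42150685 0.096     ]] egg2 [[0.60308021 0.39065934 0.067     ]]
[0.44986328 0.37973028 0.40355606] [-1.79910189e+02  1.02706771e-01  8.95206113e+01]
mat [[0.4499136  0.22799337 0.006     ]
 [0.5669006  0.22250863 0.006     ]]
```

Request:
move_arm(
  commands=[
    {"claw":1,"travel":[2,2.2,0],"turn":0},
    {"claw":1,"travel":[2,2.2,2],"turn":-0.4},
    {"claw":1,"travel":[0,0,3],"turn":0},
    {"claw":1,"travel":[0,0,3],"turn":0},
    {"claw":1,"travel":[0,0,0],"turn":0},
  ],
)

```text
time: 4.08
ee_pos: [0.493, 0.4178, 0.3187]
tcp_rot: [-179.6, 0.3, 89.9]
wrist_force: [-0.4, -0.7, -1.0]
opening: 0.0855
```

```bash
python3 look.py w4
```

```text
[0.493  0.4178 0.3187] [-179.63    0.33   89.87] 4.0833 [0.492372   0.49079328 0.28736149] [-16.76958907   0.41195597  -0.15723506]
```

View pics/w4.png

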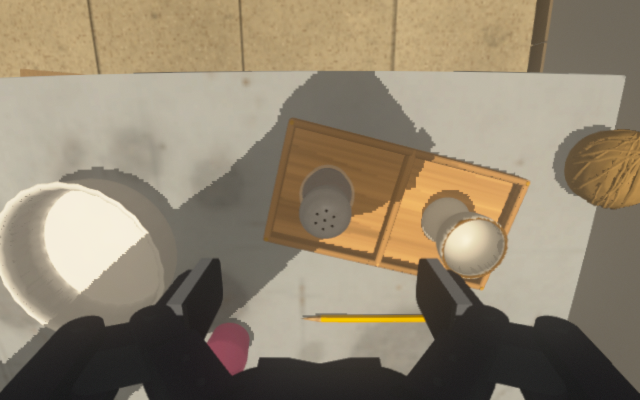

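Request:
move_arm(
  commands=[
    {"claw":1,"travel":[0.1,0.1,3],"turn":0},
    {"claw":1,"travel":[0,0,3],"turn":0},
    {"claw":1,"travel":[0,0,2.5],"turn":0},
    {"claw":1,"travel":[0,0,1.8],"turn":0},
    {"claw":1,"travel":[0,0,0],"turn":0},
  ],
)

```text
time: 4.55
ee_pos: [0.4937, 0.4199, 0.2211]
tcp_rot: [-179.9, 0.1, 89.9]
wrist_force: [-0.9, -0.3, -0.4]
opening: 0.0852
```

Request:
move_arm(
  commands=[
    {"claw":-1,"travel":[0,0,0.2],"turn":0},
    {"claw":-1,"travel":[0,0,0],"turn":0},
    {"claw":-1,"travel":[0,0,0],"turn":0},
    {"claw":-1,"travel":[0,0,0],"turn":0},
    {"claw":-1,"travel":[0,0,0],"turn":0},
  ],
  squeeze=30,
)

```text
time: 4.97
ee_pos: [0.4942, 0.4217, 0.2221]
tcp_rot: [179.9, -0.1, 90.0]
wrist_force: [-0.6, -1.2, 6.3]
opening: 0.0363
```

Request:
move_arm(
  commands=[
    {"claw":-1,"travel":[0,0,0],"turn":0},
    {"claw":-1,"travel":[0,0,0],"turn":0},
  ],
)

```text
time: 5.13
ee_pos: [0.4942, 0.4218, 0.2221]
tcp_rot: [179.8, -0.1, 90.0]
wrist_force: [-0.1, -1.5, 6.5]
opening: 0.0366
```

```bash
python3 look.py w5; python3 - <<'E'
from h import *
cv2.imwrite("pics/s5.png",cv2.resize(viewer.camera("scene")[170:290,130:290],None,fx=4,fy=4))
E
```

```text
[0.4942 0.4218 0.2221] [ 1.7985e+02 -1.2000e-01  9.0020e+01] 5.1333 [0.49363647 0.4949933  0.19135271] [-1.63212864e+01 -1.14789016e-01 -8.04139992e-03]
```

View pics/w5.png

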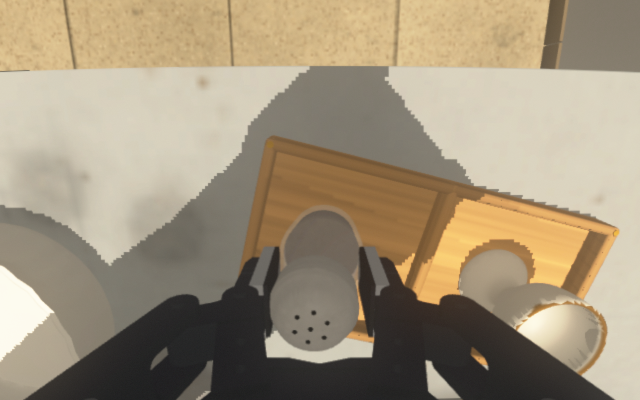

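View pics/s5.png

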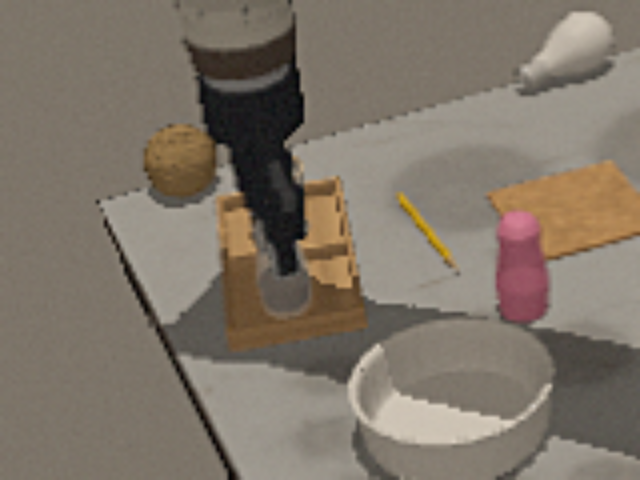

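Request:
move_arm(
  commands=[
    {"claw":0.3,"travel":[0,0,0],"turn":0},
    {"claw":0.3,"travel":[0,0,0],"turn":0},
    {"claw":0.3,"travel":[0,0,0.4],"turn":0},
    {"claw":0.3,"travel":[0,0,0.4],"turn":0},
    {"claw":0.3,"travel":[0,0,0],"turn":0},
  ],
)

```text
time: 5.65
ee_pos: [0.4935, 0.4213, 0.2102]
tcp_rot: [-179.9, 0.1, 90.0]
wrist_force: [-0.5, 0.3, -0.3]
opening: 0.0553
```

Request:
move_arm(
  commands=[
    {"claw":-1,"travel":[0,0,0],"turn":0},
    {"claw":-1,"travel":[0,0,0],"turn":0},
    {"claw":-1,"travel":[0,0,0],"turn":0},
    {"claw":-1,"travel":[0,0,0],"turn":0},
    {"claw":-1,"travel":[0,0,0],"turn":0},
  ],
)

```text
time: 6.07
ee_pos: [0.4937, 0.4215, 0.2117]
tcp_rot: [-180.0, 0.0, 90.0]
wrist_force: [0.6, 0.3, 0.3]
opening: 0.0395
```

Request:
move_arm(
  commands=[
    {"claw":-1,"travel":[0,0,-1.5],"turn":0},
    {"claw":-1,"travel":[0,0,-2.5],"turn":0},
    {"claw":-1,"travel":[0,0,-3.5],"turn":0},
    {"claw":-1,"travel":[0,0,-3],"turn":0},
    {"claw":-1,"travel":[-2,0.2,-1.5],"turn":0},
  ],
)

```text
time: 6.48
ee_pos: [0.4954, 0.4034, 0.3355]
tcp_rot: [179.8, -0.2, 90.1]
wrist_force: [1.1, 1.1, 0.7]
opening: 0.0395
```

Request:
move_arm(
  commands=[
    {"claw":-1,"travel":[-4,0.2,0],"turn":0},
    {"claw":-1,"travel":[-4,0.2,0],"turn":0},
    {"claw":-1,"travel":[-4,0.2,0],"turn":0},
    {"claw":-1,"travel":[-4,0.2,0],"turn":0},
    {"claw":-1,"travel":[-4,0.2,0],"turn":0},
  ],
)

```text
time: 6.9
ee_pos: [0.5054, 0.1998, 0.3317]
tcp_rot: [180.0, -0.0, 90.0]
wrist_force: [1.5, -0.3, -0.9]
opening: 0.0391
```

Request:
move_arm(
  commands=[
    {"claw":-1,"travel":[-2.5,0.1,0],"turn":0},
    {"claw":-1,"travel":[-1.1,0.1,0],"turn":0},
    {"claw":-1,"travel":[0,0,0],"turn":0},
    {"claw":-1,"travel":[0,0,0],"turn":0},
  ],
)

```text
time: 7.23
ee_pos: [0.5079, 0.1655, 0.3318]
tcp_rot: [180.0, -0.0, 90.0]
wrist_force: [-0.3, 0.8, -1.0]
opening: 0.0391
```

```bash
python3 look.py w6
```

```text
[0.5079 0.1655 0.3318] [ 1.7998e+02 -3.0000e-02  8.9960e+01] 7.2333 [0.50742228 0.23865011 0.30094679] [-16.40771052   0.02411932  -0.06968835]
```

View pics/w6.png

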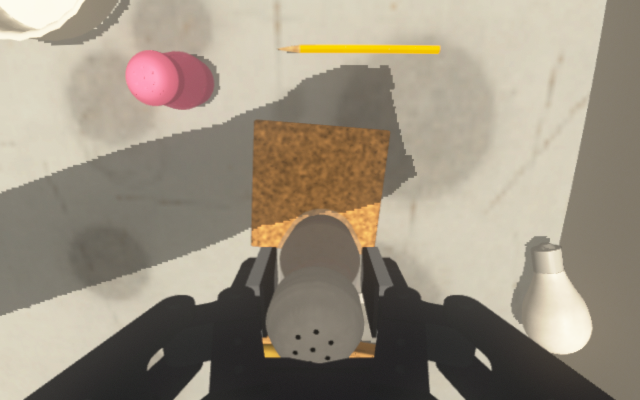

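Request:
move_arm(
  commands=[
    {"claw":-1,"travel":[0,0,3],"turn":0},
    {"claw":-1,"travel":[0,0,3.5],"turn":0},
    {"claw":-1,"travel":[0,0,3],"turn":0},
    {"claw":-1,"travel":[0,0,1.5],"turn":0},
    {"claw":-1,"travel":[0,0,0.5],"turn":0},
  ],
)

```text
time: 7.7
ee_pos: [0.5067, 0.1666, 0.2132]
tcp_rot: [-179.7, 0.1, 90.1]
wrist_force: [0.3, 0.0, -1.1]
opening: 0.0392
```

Request:
move_arm(
  commands=[
    {"claw":-1,"travel":[0,0,0.2],"turn":0},
    {"claw":-1,"travel":[0,0,0.1],"turn":0},
    {"claw":-1,"travel":[0,0,0],"turn":0},
  ],
)

```text
time: 7.95
ee_pos: [0.5083, 0.1661, 0.215]
tcp_rot: [179.9, -0.0, 90.1]
wrist_force: [-0.2, 0.5, -1.4]
opening: 0.0394
```

Request:
move_arm(
  commands=[
    {"claw":-1,"travel":[0,0,0.2],"turn":0},
    {"claw":-1,"travel":[0,0,0],"turn":0},
  ],
)

```text
time: 8.12
ee_pos: [0.5081, 0.1657, 0.2125]
tcp_rot: [179.9, -0.0, 90.0]
wrist_force: [-0.0, 0.9, -0.2]
opening: 0.0396
```

Request:
move_arm(
  commands=[
    {"claw":-1,"travel":[0,0,0.15],"turn":0},
    {"claw":-1,"travel":[0,0,0],"turn":0},
  ],
)

```text
time: 8.28
ee_pos: [0.5081, 0.1655, 0.2115]
tcp_rot: [179.9, -0.0, 90.0]
wrist_force: [-2.1, -0.3, 5.7]
opening: 0.0395
```

Contact (5.7 N). Release slowly and rise.

Request:
move_arm(
  commands=[
    {"claw":0.2,"travel":[0,0,0],"turn":0},
    {"claw":0.6,"travel":[0,0,0],"turn":0},
    {"claw":1,"travel":[0,0,0],"turn":0},
    {"claw":1,"travel":[0,0,0],"turn":0},
    {"claw":1,"travel":[0,0,-1],"turn":0},
  ],
)

```text
time: 8.7
ee_pos: [0.5073, 0.1653, 0.2187]
tcp_rot: [-179.8, 0.1, 90.0]
wrist_force: [-0.2, -0.5, -0.9]
opening: 0.0854
```

Request:
move_arm(
  commands=[
    {"claw":1,"travel":[0,0,-3],"turn":0},
    {"claw":1,"travel":[0,0,-4],"turn":0},
    {"claw":1,"travel":[0,0,-4],"turn":0},
    {"claw":1,"travel":[0,0,-4],"turn":0},
    {"claw":1,"travel":[-3,0,-2],"turn":0},
  ],
)

```text
time: 9.12
ee_pos: [0.5076, 0.1377, 0.3957]
tcp_rot: [179.7, -0.2, 90.2]
wrist_force: [2.1, 0.4, 0.3]
opening: 0.0853
```

```bash
python3 look.py w7
```

```text
[0.5076 0.1377 0.3957] [ 1.7969e+02 -1.5000e-01  9.0210e+01] 9.1167 [0.50692882 0.21098435 0.3650268 ] [-16.28510601  -0.27483625   0.18088845]
```

View pics/w7.png

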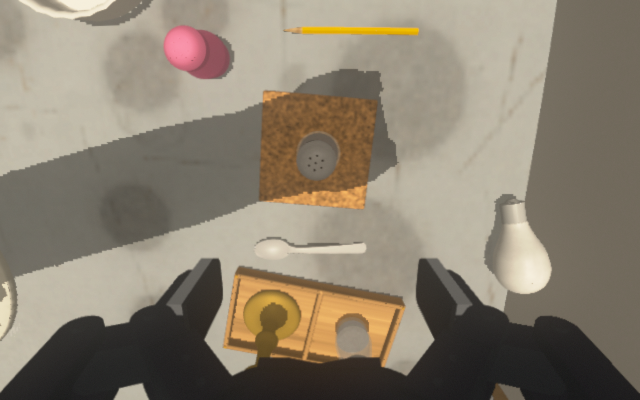

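Request:
move_arm(
  commands=[
    {"claw":1,"travel":[-4.1,-0.2,0],"turn":0},
    {"claw":1,"travel":[-4.1,-0.2,0],"turn":0},
    {"claw":1,"travel":[-4.1,-0.2,0],"turn":0},
    {"claw":1,"travel":[-4.1,-0.2,0],"turn":0},
    {"claw":1,"travel":[-4.1,-0.2,0],"turn":0},
  ],
)

```text
time: 9.58
ee_pos: [0.4972, -0.0713, 0.3908]
tcp_rot: [180.0, 0.0, 90.0]
wrist_force: [0.0, -0.3, 0.0]
opening: 0.0854
```

Request:
move_arm(
  commands=[
    {"claw":1,"travel":[-4.1,-0.2,0],"turn":0},
    {"claw":1,"travel":[-4.1,-0.2,0],"turn":0},
    {"claw":1,"travel":[-4.1,-0.2,0],"turn":0},
    {"claw":1,"travel":[-4.1,0,0],"turn":0},
    {"claw":1,"travel":[-4.1,0,0],"turn":0},
  ],
)

```text
time: 10.0
ee_pos: [0.4912, -0.2766, 0.3908]
tcp_rot: [180.0, 0.0, 90.0]
wrist_force: [0.6, 0.4, -0.1]
opening: 0.0854
```

Request:
move_arm(
  commands=[
    {"claw":1,"travel":[-2.5,0,2],"turn":0},
    {"claw":1,"travel":[0,0,3],"turn":0},
    {"claw":1,"travel":[0,0,3],"turn":0},
    {"claw":1,"travel":[0,0,0],"turn":0},
    {"claw":1,"travel":[0,0,0],"turn":0},
  ],
)

```text
time: 10.42
ee_pos: [0.4915, -0.2994, 0.3096]
tcp_rot: [-179.9, -0.1, 90.0]
wrist_force: [0.9, -0.3, 0.7]
opening: 0.0853
```

```bash
python3 look.py w8
```

```text
[ 0.4915 -0.2994  0.3096] [-1.7985e+02 -9.0000e-02  9.0000e+01] 10.4167 [ 0.49082205 -0.22614058  0.27880462] [-16.34704458   0.18488411  -0.02316706]
```

View pics/w8.png

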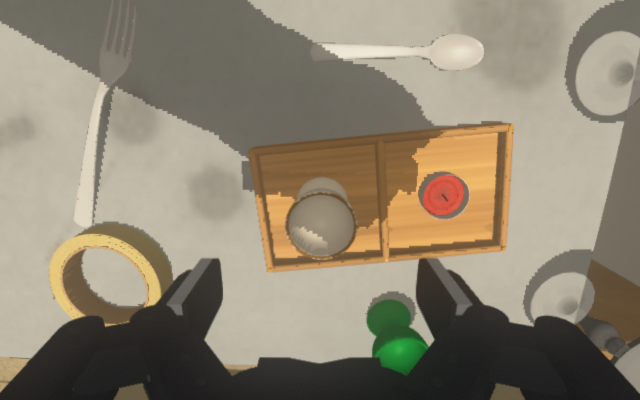

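```bash
python3 - <<'E'
from h import *
p=load("w8"); print(cast(p,[(320.5,225)],.067)); tray(p,[(249,150),(512,124),(507,249),(268,271)])
E
```

```text
[[ 0.49120305 -0.30426486  0.067     ]]
edges [np.float64(0.2041), np.float64(0.1053), np.float64(0.2065), np.float64(0.1049)] yaw 5.72 centre [ 0.5429 -0.3016] near [ 0.4926 -0.3067] far [ 0.5931 -0.2966]
```

Request:
move_arm(
  commands=[
    {"claw":1,"travel":[-0.5,0,3],"turn":0},
    {"claw":1,"travel":[0,0,3],"turn":0},
    {"claw":1,"travel":[0,0,2.4],"turn":0},
    {"claw":1,"travel":[0,0,1],"turn":0},
    {"claw":1,"travel":[0,0,0.3],"turn":0},
  ],
)

```text
time: 10.88
ee_pos: [0.4922, -0.3042, 0.2135]
tcp_rot: [-180.0, -0.0, 90.1]
wrist_force: [-0.4, 0.5, -0.1]
opening: 0.0854
```

Request:
move_arm(
  commands=[
    {"claw":0.5,"travel":[0,0,0.1],"turn":0},
    {"claw":-1,"travel":[0,0,0],"turn":0},
    {"claw":-1,"travel":[0,0,0],"turn":0},
    {"claw":-1,"travel":[0,0,0],"turn":0},
    {"claw":-1,"travel":[0,0,0],"turn":0},
  ],
  squeeze=25,
)

```text
time: 11.3
ee_pos: [0.4924, -0.3048, 0.2144]
tcp_rot: [179.9, 0.1, 90.0]
wrist_force: [-1.0, 0.7, 5.9]
opening: 0.0466
```

Request:
move_arm(
  commands=[
    {"claw":-1,"travel":[0,0,0],"turn":0},
    {"claw":-1,"travel":[0,0,-0.4],"turn":0},
    {"claw":-1,"travel":[0,0,-0.8],"turn":0},
    {"claw":-1,"travel":[0,0,-1],"turn":0},
    {"claw":-1,"travel":[0,0,0],"turn":0},
  ],
)

```text
time: 11.72
ee_pos: [0.4925, -0.3048, 0.2371]
tcp_rot: [179.8, 0.1, 90.0]
wrist_force: [-0.3, -0.9, 0.3]
opening: 0.0472
```

```bash
python3 look.py w9
```

```text
[ 0.4925 -0.3048  0.2371] [1.7983e+02 1.0000e-01 9.0020e+01] 11.7167 [ 0.49198598 -0.23173211  0.20616272] [-1.65408301e+01 -1.32580076e-01 -7.19039255e-03]
```

View pics/w9.png

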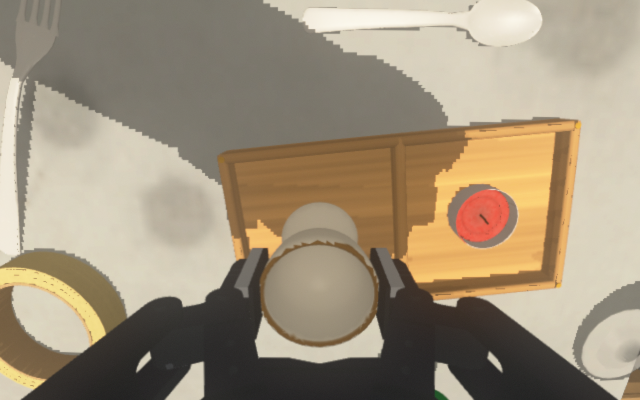

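Request:
move_arm(
  commands=[
    {"claw":-1,"travel":[0,0,-3.5],"turn":0},
    {"claw":-1,"travel":[0,0,-4],"turn":0},
    {"claw":-1,"travel":[0,0,-4],"turn":0},
    {"claw":-1,"travel":[2,0,-3],"turn":0},
    {"claw":-1,"travel":[4,0,0],"turn":0},
  ],
)

```text
time: 12.18
ee_pos: [0.4922, -0.2464, 0.3856]
tcp_rot: [179.5, 0.3, 89.8]
wrist_force: [1.9, 0.0, 0.4]
opening: 0.0467
```

Request:
move_arm(
  commands=[
    {"claw":-1,"travel":[4.1,0,0],"turn":0},
    {"claw":-1,"travel":[4.1,0,0],"turn":0},
    {"claw":-1,"travel":[4.1,0,0],"turn":0},
    {"claw":-1,"travel":[4.1,0,0],"turn":0},
    {"claw":-1,"travel":[4.1,0,0],"turn":0},
  ],
)

```text
time: 12.6
ee_pos: [0.4913, -0.0378, 0.3793]
tcp_rot: [180.0, 0.0, 90.0]
wrist_force: [0.8, -0.2, 0.1]
opening: 0.0469
```

Request:
move_arm(
  commands=[
    {"claw":-1,"travel":[4.1,0.2,0],"turn":0},
    {"claw":-1,"travel":[4.1,0.2,0],"turn":0},
    {"claw":-1,"travel":[4.1,0.2,0],"turn":0},
    {"claw":-1,"travel":[4.1,0.2,0],"turn":0},
    {"claw":-1,"travel":[4.1,0.2,0],"turn":0},
  ],
)

```text
time: 13.02
ee_pos: [0.5014, 0.1676, 0.3793]
tcp_rot: [180.0, -0.0, 90.0]
wrist_force: [1.8, -0.5, -0.3]
opening: 0.0468
```

Request:
move_arm(
  commands=[
    {"claw":-1,"travel":[4.1,0.2,0],"turn":0},
    {"claw":-1,"travel":[4.1,0,0],"turn":0},
    {"claw":-1,"travel":[4.1,0,0],"turn":0},
    {"claw":-1,"travel":[4.1,0,0],"turn":0},
    {"claw":-1,"travel":[4,0,0],"turn":0},
  ],
)

```text
time: 13.43
ee_pos: [0.5032, 0.3717, 0.379]
tcp_rot: [180.0, -0.0, 90.0]
wrist_force: [1.5, -0.1, 0.0]
opening: 0.0467
```

Request:
move_arm(
  commands=[
    {"claw":-1,"travel":[3,0,0],"turn":0},
    {"claw":-1,"travel":[1.2,0.2,0],"turn":0},
    {"claw":-1,"travel":[0,0,3],"turn":0},
    {"claw":-1,"travel":[0,0,3],"turn":0},
    {"claw":-1,"travel":[0,0,0],"turn":0},
  ],
)

```text
time: 13.85
ee_pos: [0.5049, 0.4114, 0.3122]
tcp_rot: [-179.6, 0.3, 90.1]
wrist_force: [-1.2, -1.1, -2.0]
opening: 0.0467
```

```bash
python3 look.py w10
```

```text
[0.5049 0.4114 0.3122] [-179.58    0.34   90.06] 13.85 [0.50400979 0.48438287 0.28093712] [-16.77640559   0.45506862   0.03350125]
```

View pics/w10.png

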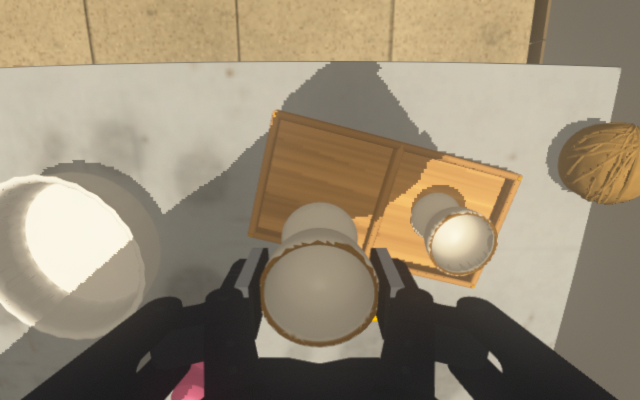

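```bash
python3 - <<'E'
from h import *
p=load("w10"); tray(p,[(275,110),(521,176),(474,287),(248,236)])
print(cast(p,[(461,242)],.067))
p=load("w4"); tray(p,[(291,118),(529,181),(485,289),(264,240)])
o=status.get_obs(); print(o["ee_pos"],o["tcp_rot"])
E
```

```text
edges [np.float64(0.2034), np.float64(0.1045), np.float64(0.2051), np.float64(0.1066)] yaw -14.06 centre [0.5543 0.4025] near [0.5053 0.4148] far [0.6033 0.3902]
[[0.60196526 0.39114844 0.067     ]]
edges [np.float64(0.2035), np.float64(0.1045), np.float64(0.2068), np.float64(0.1065)] yaw -14.07 centre [0.5549 0.4026] near [0.5059 0.4149] far [0.6039 0.3904]
[0.5051138  0.41118966 0.31570861] [-179.70693437    0.23931458   90.0336638 ]
```

Request:
move_arm(
  commands=[
    {"claw":-1,"travel":[0.3,0,3],"turn":0},
    {"claw":-1,"travel":[0,0,3],"turn":0},
    {"claw":-1,"travel":[0,0,2],"turn":0},
    {"claw":-1,"travel":[0,0,1],"turn":0},
    {"claw":-1,"travel":[0,0,0],"turn":0},
  ],
)

```text
time: 14.32
ee_pos: [0.5057, 0.4141, 0.2286]
tcp_rot: [-179.9, 0.1, 90.0]
wrist_force: [-0.4, -0.5, -0.1]
opening: 0.047
```

Request:
move_arm(
  commands=[
    {"claw":-1,"travel":[0,0,0.4],"turn":0},
    {"claw":-1,"travel":[0,0,0],"turn":0},
    {"claw":-1,"travel":[0,0,0],"turn":0},
  ],
)

```text
time: 14.57
ee_pos: [0.5062, 0.4147, 0.2271]
tcp_rot: [179.9, -0.1, 90.0]
wrist_force: [-0.2, 0.2, 0.1]
opening: 0.0468
```

Request:
move_arm(
  commands=[
    {"claw":-1,"travel":[0,0,0.6],"turn":0},
    {"claw":-1,"travel":[0,0,0.4],"turn":0},
    {"claw":-1,"travel":[0,0,0],"turn":0},
    {"claw":-1,"travel":[0,0,0],"turn":0},
  ],
)

```text
time: 14.9
ee_pos: [0.5057, 0.4144, 0.215]
tcp_rot: [-180.0, 0.0, 90.0]
wrist_force: [0.3, 0.9, -0.4]
opening: 0.0467
```

Request:
move_arm(
  commands=[
    {"claw":-1,"travel":[0,0,0.2],"turn":0},
    {"claw":-1,"travel":[0,0,0],"turn":0},
  ],
)

```text
time: 15.07
ee_pos: [0.5056, 0.4147, 0.2145]
tcp_rot: [180.0, -0.1, 90.0]
wrist_force: [-2.6, -1.2, 7.3]
opening: 0.0469
```

Request:
move_arm(
  commands=[
    {"claw":-1,"travel":[0,0,0.15],"turn":0},
    {"claw":-1,"travel":[0,0,0],"turn":0},
  ],
)

```text
time: 15.23
ee_pos: [0.5056, 0.4149, 0.2144]
tcp_rot: [179.9, -0.1, 90.0]
wrist_force: [-5.9, -1.6, 15.4]
opening: 0.0466
```

Request:
move_arm(
  commands=[
    {"claw":-1,"travel":[0,0,-0.2],"turn":0},
    {"claw":0.3,"travel":[0,0,0],"turn":0},
    {"claw":0.7,"travel":[0,0,0],"turn":0},
    {"claw":1,"travel":[0,0,0],"turn":0},
    {"claw":1,"travel":[0,0,0],"turn":0},
  ],
)

```text
time: 15.65
ee_pos: [0.5057, 0.4144, 0.2132]
tcp_rot: [-180.0, 0.0, 90.0]
wrist_force: [1.0, 0.4, -0.2]
opening: 0.0851
```

Request:
move_arm(
  commands=[
    {"claw":1,"travel":[0,0,-1],"turn":0},
    {"claw":1,"travel":[0,0,-3],"turn":0},
    {"claw":1,"travel":[0,0,-4],"turn":0},
    {"claw":1,"travel":[0,0,-3],"turn":0},
    {"claw":1,"travel":[-3,0,-3],"turn":0},
  ],
)

```text
time: 16.07
ee_pos: [0.5053, 0.3875, 0.355]
tcp_rot: [180.0, -0.1, 90.2]
wrist_force: [1.3, 1.4, 0.5]
opening: 0.085
```

```bash
python3 look.py w11
```

```text
[0.5053 0.3875 0.355 ] [ 1.7996e+02 -1.0000e-01  9.0190e+01] 16.0667 [0.50446305 0.46073798 0.32427284] [-1.63357944e+01 -4.37243657e-03  1.61694456e-01]
```

View pics/w11.png

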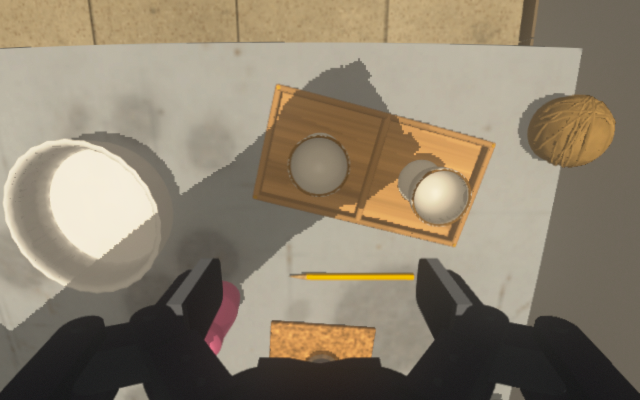

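```bash
python3 - <<'E'
from h import *
p=load("w11"); tray(p,[(278,85),(494,144),(456,246),(253,198)]);print(cast(p,[(319.5,166)],.067),cast(p,[(440,196)],.067))
E
```

```text
edges [np.float64(0.2028), np.float64(0.1041), np.float64(0.206), np.float64(0.1055)] yaw -14.03 centre [0.5546 0.4019] near [0.5056 0.4142] far [0.6036 0.3897]
[[0.50509498 0.41492604 0.067     ]] [[0.60235602 0.39092959 0.067     ]]
```

Request:
move_arm(
  commands=[
    {"claw":1,"travel":[-4.1,-0.6,-2],"turn":0},
    {"claw":1,"travel":[-4.1,-0.6,-1],"turn":0},
    {"claw":1,"travel":[-4.1,-0.6,0],"turn":0},
    {"claw":1,"travel":[-4.1,-0.6,0],"turn":0},
    {"claw":1,"travel":[-4.1,-0.6,0],"turn":0},
  ],
)

```text
time: 16.53
ee_pos: [0.4757, 0.183, 0.3817]
tcp_rot: [179.9, -0.0, 90.0]
wrist_force: [-0.0, -0.5, 0.6]
opening: 0.0855
```

Request:
move_arm(
  commands=[
    {"claw":1,"travel":[-4.1,-0.6,0],"turn":0},
    {"claw":1,"travel":[-4.1,-0.6,0],"turn":0},
    {"claw":1,"travel":[-4.1,-0.6,0],"turn":0},
    {"claw":1,"travel":[-4.1,-0.6,0],"turn":0},
    {"claw":1,"travel":[-4.1,0,0],"turn":0},
  ],
)

```text
time: 16.95
ee_pos: [0.4511, -0.022, 0.382]
tcp_rot: [179.9, 0.0, 90.0]
wrist_force: [0.8, -0.0, 0.2]
opening: 0.0854
```

Request:
move_arm(
  commands=[
    {"claw":1,"travel":[-1,0,0],"turn":0},
    {"claw":1,"travel":[0,0,0],"turn":0},
    {"claw":1,"travel":[0,0,0],"turn":0},
  ],
)

```text
time: 17.2
ee_pos: [0.4525, -0.0306, 0.3814]
tcp_rot: [180.0, -0.0, 89.9]
wrist_force: [0.0, 0.3, 0.3]
opening: 0.0852
```

```bash
python3 look.py w12
```

```text
[ 0.4525 -0.0306  0.3814] [ 1.7997e+02 -2.0000e-02  8.9900e+01] 17.2 [0.45204859 0.04261247 0.35057046] [-1.64205927e+01  1.11432665e-02 -1.24910362e-01]
```

View pics/w12.png

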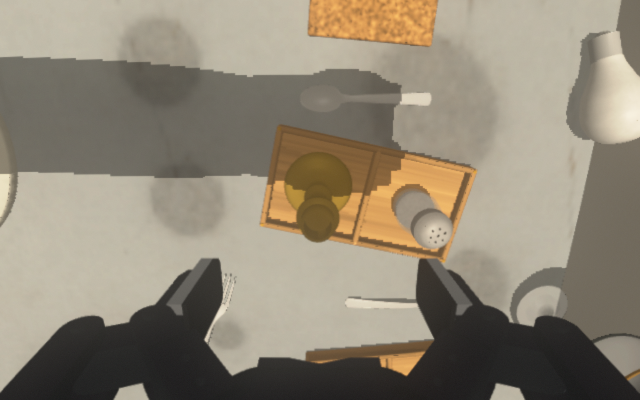

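```bash
python3 - <<'E'
from h import *
p=load("w12"); print(cast(p,[(318,219)],.118),cast(p,[(318,185)],.012));tray(p,[(279,125),(476,168),(443,260),(262,225)])
E
```

```text
[[ 0.45117314 -0.03878376  0.118     ]] [[ 0.45088432 -0.03827023  0.012     ]]
edges [np.float64(0.2028), np.float64(0.1051), np.float64(0.2011), np.float64(0.1056)] yaw -12.01 centre [ 0.5011 -0.049 ] near [ 0.4517 -0.0385] far [ 0.5505 -0.0595]
```

Request:
move_arm(
  commands=[
    {"claw":1,"travel":[-0.7,-0.2,3],"turn":0},
    {"claw":1,"travel":[0,0,3],"turn":0},
    {"claw":1,"travel":[0,0,3],"turn":0},
    {"claw":1,"travel":[0,0,2],"turn":0},
    {"claw":1,"travel":[0,0,1],"turn":0},
  ],
)

```text
time: 17.67
ee_pos: [0.45, -0.0357, 0.2582]
tcp_rot: [-179.8, -0.0, 90.2]
wrist_force: [0.0, 0.4, 0.4]
opening: 0.0856
```

Request:
move_arm(
  commands=[
    {"claw":0,"travel":[-0.1,0.1,0],"turn":0},
    {"claw":-1,"travel":[0,0,0],"turn":0},
    {"claw":-1,"travel":[0,0,0],"turn":0},
    {"claw":-1,"travel":[0,0,0],"turn":0},
    {"claw":-1,"travel":[0,0,0],"turn":0},
  ],
  squeeze=40,
)

```text
time: 18.08
ee_pos: [0.4519, -0.0381, 0.2626]
tcp_rot: [179.9, 0.0, 90.0]
wrist_force: [-2.0, -0.0, 6.8]
opening: 0.0298
```

Request:
move_arm(
  commands=[
    {"claw":-1,"travel":[0,0,0],"turn":0},
    {"claw":-1,"travel":[0,0,0],"turn":0},
  ],
)

```text
time: 18.25
ee_pos: [0.4519, -0.0382, 0.2627]
tcp_rot: [179.9, 0.0, 90.0]
wrist_force: [-1.3, -0.0, 5.8]
opening: 0.0299
```

Request:
move_arm(
  commands=[
    {"claw":-1,"travel":[0,0,-0.8],"turn":0},
    {"claw":-1,"travel":[0,0,-1.5],"turn":0},
    {"claw":-1,"travel":[0,0,-2],"turn":0},
    {"claw":-1,"travel":[0,0,-2],"turn":0},
    {"claw":-1,"travel":[0,0,-2],"turn":0},
  ],
)

```text
time: 18.67
ee_pos: [0.4514, -0.0383, 0.3455]
tcp_rot: [180.0, 0.0, 90.0]
wrist_force: [0.6, 0.6, -2.4]
opening: 0.0297
```

```bash
python3 look.py w13
```

```text
[ 0.4514 -0.0383  0.3455] [180.     0.    90.01] 18.6667 [0.45082553 0.03492776 0.314653  ] [-16.43551277   0.03440286  -0.01753069]
```

View pics/w13.png

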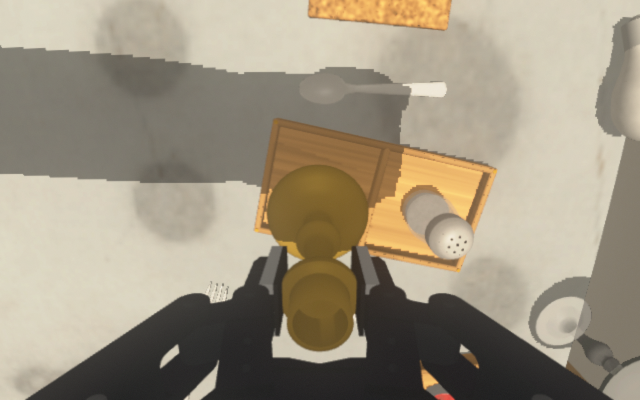

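Request:
move_arm(
  commands=[
    {"claw":-1,"travel":[-1,0,-2],"turn":0},
    {"claw":-1,"travel":[-2,0.3,-1],"turn":0},
    {"claw":-1,"travel":[-3,0.5,0],"turn":0},
    {"claw":-1,"travel":[-3,0.5,0],"turn":0},
    {"claw":-1,"travel":[-3,0.5,0],"turn":0},
  ],
)

```text
time: 19.13
ee_pos: [0.4697, -0.1594, 0.3745]
tcp_rot: [180.0, 0.0, 90.1]
wrist_force: [0.8, 0.4, -3.3]
opening: 0.03
```

Request:
move_arm(
  commands=[
    {"claw":-1,"travel":[-3,0.5,0],"turn":0},
    {"claw":-1,"travel":[-3,0.5,0],"turn":0},
    {"claw":-1,"travel":[-3,0.5,0],"turn":0},
    {"claw":-1,"travel":[-3,0.5,0],"turn":0},
    {"claw":-1,"travel":[-2,0.2,0],"turn":0},
  ],
)

```text
time: 19.55
ee_pos: [0.4918, -0.3007, 0.3736]
tcp_rot: [-180.0, 0.0, 89.9]
wrist_force: [0.4, -0.6, -2.2]
opening: 0.03
```

Request:
move_arm(
  commands=[
    {"claw":-1,"travel":[-0.8,0,0],"turn":0},
    {"claw":-1,"travel":[0,0,0],"turn":0},
    {"claw":-1,"travel":[0,0,0],"turn":0},
    {"claw":-1,"travel":[0,0,0],"turn":0},
  ],
)

```text
time: 19.88
ee_pos: [0.4916, -0.3053, 0.3742]
tcp_rot: [-180.0, -0.0, 90.1]
wrist_force: [0.3, -0.6, -2.9]
opening: 0.0298
```

```bash
python3 look.py w14
```

```text
[ 0.4916 -0.3053  0.3742] [-1.800e+02 -2.000e-02  9.005e+01] 19.8833 [ 0.49098386 -0.23208583  0.34336228] [-16.41460919   0.03870173   0.02702613]
```

View pics/w14.png

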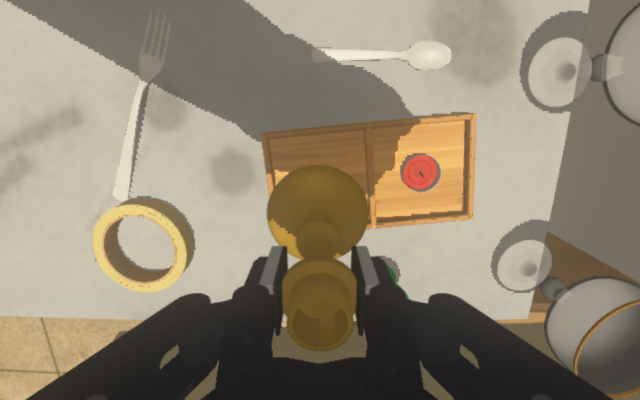

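Request:
move_arm(
  commands=[
    {"claw":-1,"travel":[-0.1,0,2.5],"turn":0},
    {"claw":-1,"travel":[0,0,3],"turn":0},
    {"claw":-1,"travel":[0,0,2.5],"turn":0},
    {"claw":-1,"travel":[0,0,1.5],"turn":0},
    {"claw":-1,"travel":[0,0,0.8],"turn":0},
  ],
)

```text
time: 20.35
ee_pos: [0.4913, -0.3058, 0.2688]
tcp_rot: [-179.9, -0.1, 90.1]
wrist_force: [-1.2, -0.6, -2.4]
opening: 0.03
```

Request:
move_arm(
  commands=[
    {"claw":-1,"travel":[0,0,0.2],"turn":0},
    {"claw":-1,"travel":[0,0,0],"turn":0},
    {"claw":-1,"travel":[0,0,0],"turn":0},
  ],
)

```text
time: 20.6
ee_pos: [0.492, -0.307, 0.2705]
tcp_rot: [179.9, 0.1, 90.0]
wrist_force: [0.6, -0.3, -3.0]
opening: 0.0295
```

Request:
move_arm(
  commands=[
    {"claw":-1,"travel":[0,0,0.4],"turn":0},
    {"claw":-1,"travel":[0,0,0.2],"turn":0},
    {"claw":-1,"travel":[0,0,0],"turn":0},
    {"claw":-1,"travel":[0,0,0],"turn":0},
  ],
)

```text
time: 20.93
ee_pos: [0.4917, -0.3072, 0.2632]
tcp_rot: [180.0, 0.0, 90.0]
wrist_force: [-0.6, -0.5, -2.7]
opening: 0.0298
```

Request:
move_arm(
  commands=[
    {"claw":-1,"travel":[0,0,0.15],"turn":0},
    {"claw":-1,"travel":[0,0,0],"turn":0},
  ],
)

```text
time: 21.1
ee_pos: [0.4917, -0.3074, 0.2629]
tcp_rot: [179.9, 0.1, 90.0]
wrist_force: [-3.1, 0.5, 5.1]
opening: 0.0297
```

Request:
move_arm(
  commands=[
    {"claw":-1,"travel":[0,0,0.1],"turn":0},
    {"claw":-1,"travel":[0,0,0],"turn":0},
  ],
)

```text
time: 21.27
ee_pos: [0.4917, -0.3074, 0.2628]
tcp_rot: [179.9, 0.1, 90.0]
wrist_force: [-5.2, -0.3, 10.6]
opening: 0.0296
```

Contact; back off a little, release, rise.

Request:
move_arm(
  commands=[
    {"claw":-1,"travel":[0,0,-0.15],"turn":0},
    {"claw":-0.1,"travel":[0,0,0],"turn":0},
    {"claw":0.3,"travel":[0,0,0],"turn":0},
    {"claw":1,"travel":[0,0,0],"turn":0},
    {"claw":1,"travel":[0,0,0],"turn":0},
  ],
)

```text
time: 21.68
ee_pos: [0.4917, -0.3072, 0.2619]
tcp_rot: [-180.0, -0.0, 90.0]
wrist_force: [-0.5, -0.2, -0.1]
opening: 0.0725
```

Request:
move_arm(
  commands=[
    {"claw":1,"travel":[0,0,-1],"turn":0},
    {"claw":1,"travel":[0,0,-3],"turn":0},
    {"claw":1,"travel":[0,0,-4],"turn":0},
    {"claw":1,"travel":[0,0,-4],"turn":0},
    {"claw":1,"travel":[0,0,0],"turn":0},
  ],
)

```text
time: 22.1
ee_pos: [0.4917, -0.3072, 0.3913]
tcp_rot: [179.5, 0.3, 90.0]
wrist_force: [0.8, 0.4, 1.1]
opening: 0.0857
```

```bash
python3 look.py w15
```

```text
[ 0.4917 -0.3072  0.3913] [179.46   0.34  90.02] 22.1 [ 0.49140877 -0.23421577  0.35998402] [-1.67722951e+01 -5.02115169e-01 -5.00272240e-03]
```

View pics/w15.png

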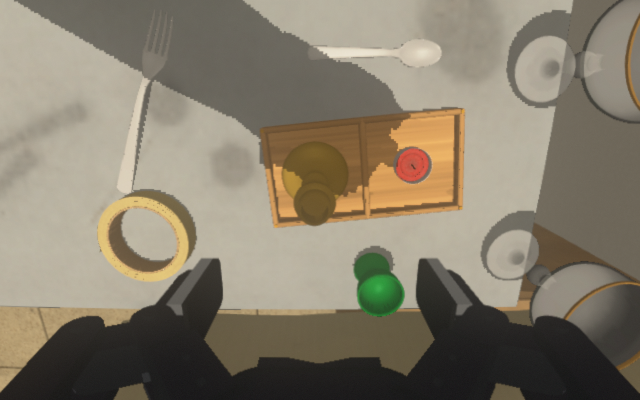

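```bash
python3 - <<'E'
from h import *
p=load("w15"); tray(p,[(262,128),(465,108),(463,208),(274,226)]); print(cast(p,[(315.5,174)],.012),cast(p,[(315,203)],.118))
p=load("w7"); print("pepper",cast(p,[(316.5,161)],.096))
E
```

```text
edges [np.float64(0.2039), np.float64(0.1054), np.float64(0.2066), np.float64(0.1051)] yaw 5.59 centre [ 0.5435 -0.3011] near [ 0.4933 -0.306 ] far [ 0.5938 -0.2962]
[[ 0.49084731 -0.3075472   0.012     ]] [[ 0.49057108 -0.30767012  0.118     ]]
pepper [[0.50641835 0.16743494 0.096     ]]
```

Request:
move_arm(
  commands=[
    {"claw":1,"travel":[4.1,0.2,0],"turn":0},
    {"claw":1,"travel":[4.1,0.2,0],"turn":0},
    {"claw":1,"travel":[4.1,0.2,0],"turn":0},
    {"claw":1,"travel":[4.1,0.2,0],"turn":0},
    {"claw":1,"travel":[4.1,0.2,0],"turn":0},
  ],
)

```text
time: 22.57
ee_pos: [0.5011, -0.1005, 0.3817]
tcp_rot: [-180.0, -0.0, 90.0]
wrist_force: [0.8, 0.4, -0.1]
opening: 0.0853
```

Request:
move_arm(
  commands=[
    {"claw":1,"travel":[4.1,0.2,0],"turn":0},
    {"claw":1,"travel":[4.1,0.2,0],"turn":0},
    {"claw":1,"travel":[4.1,0.2,0],"turn":0},
    {"claw":1,"travel":[4.1,0,0],"turn":0},
    {"claw":1,"travel":[4.1,0,0],"turn":0},
  ],
)

```text
time: 22.98
ee_pos: [0.507, 0.1048, 0.3817]
tcp_rot: [-180.0, 0.0, 90.0]
wrist_force: [1.2, -1.3, 0.3]
opening: 0.0855
```

Request:
move_arm(
  commands=[
    {"claw":1,"travel":[4,0,0],"turn":0},
    {"claw":1,"travel":[1.8,0,1],"turn":0},
    {"claw":1,"travel":[0,0,3],"turn":0},
    {"claw":1,"travel":[0,0,2],"turn":0},
    {"claw":1,"travel":[0,0,0],"turn":0},
  ],
)

```text
time: 23.4
ee_pos: [0.5065, 0.1612, 0.3173]
tcp_rot: [-179.6, 0.1, 90.1]
wrist_force: [-0.2, -0.7, -0.8]
opening: 0.0852
```

```bash
python3 look.py w16
```

```text
[0.5065 0.1612 0.3173] [-1.7961e+02  1.2000e-01  9.0090e+01] 23.4 [0.50561819 0.23427769 0.28631249] [-16.55865109   0.42322622   0.06301695]
```

View pics/w16.png

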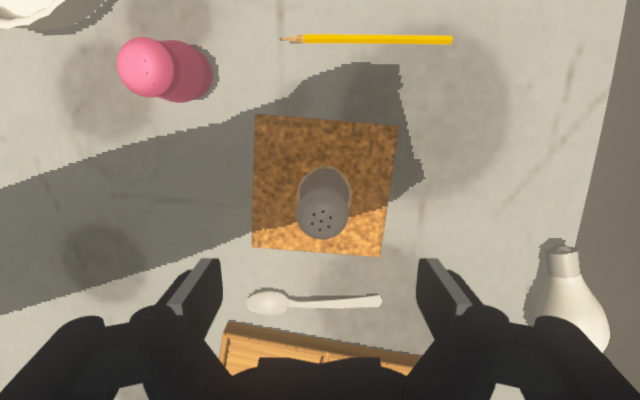

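Request:
move_arm(
  commands=[
    {"claw":1,"travel":[0.4,0.1,3],"turn":0},
    {"claw":1,"travel":[0,0,3],"turn":0},
    {"claw":1,"travel":[0,0,2.5],"turn":0},
    {"claw":1,"travel":[0,0,1.5],"turn":0},
    {"claw":1,"travel":[0,0,0.5],"turn":0},
  ],
)

```text
time: 23.87
ee_pos: [0.5083, 0.1643, 0.2159]
tcp_rot: [-179.9, 0.0, 90.0]
wrist_force: [-0.6, -0.6, -0.0]
opening: 0.0854
```

Request:
move_arm(
  commands=[
    {"claw":0.5,"travel":[0,0,0],"turn":0},
    {"claw":0.3,"travel":[0,0,0],"turn":0},
    {"claw":0.3,"travel":[0,0,0],"turn":0},
  ],
)

```text
time: 24.12
ee_pos: [0.5092, 0.1648, 0.2191]
tcp_rot: [179.9, -0.0, 90.0]
wrist_force: [-0.6, -0.1, 0.7]
opening: 0.0554
```

Request:
move_arm(
  commands=[
    {"claw":0.3,"travel":[0,-0.1,0.7],"turn":0},
    {"claw":-1,"travel":[0,0,0],"turn":0},
    {"claw":-1,"travel":[0,0,0],"turn":0},
    {"claw":-1,"travel":[0,0,0],"turn":0},
    {"claw":-1,"travel":[0,0,0],"turn":0},
  ],
  squeeze=30,
)

```text
time: 24.53
ee_pos: [0.5076, 0.1648, 0.2104]
tcp_rot: [180.0, -0.0, 90.0]
wrist_force: [0.6, -0.8, 2.1]
opening: 0.0398
```

Request:
move_arm(
  commands=[
    {"claw":-1,"travel":[0,0,0],"turn":0},
    {"claw":-1,"travel":[0,0,0],"turn":0},
  ],
)

```text
time: 24.7
ee_pos: [0.5076, 0.1648, 0.2103]
tcp_rot: [180.0, -0.0, 90.0]
wrist_force: [-0.6, -0.4, 3.3]
opening: 0.0395
```

Request:
move_arm(
  commands=[
    {"claw":-1,"travel":[0,0,-1.5],"turn":0},
    {"claw":-1,"travel":[0,0,-3],"turn":0},
    {"claw":-1,"travel":[0,0,-3.5],"turn":0},
    {"claw":-1,"travel":[0,0,-3],"turn":0},
    {"claw":-1,"travel":[-2,-0.6,-1],"turn":0},
  ],
)

```text
time: 25.12
ee_pos: [0.5023, 0.1465, 0.3343]
tcp_rot: [179.7, -0.1, 90.1]
wrist_force: [0.6, -0.2, -1.0]
opening: 0.0398
```

Request:
move_arm(
  commands=[
    {"claw":-1,"travel":[-3.5,-1,0],"turn":0},
    {"claw":-1,"travel":[-3.5,-1,0],"turn":0},
    {"claw":-1,"travel":[-3.5,-1,0],"turn":0},
    {"claw":-1,"travel":[-3.5,-1,0],"turn":0},
    {"claw":-1,"travel":[-3.5,-1,0],"turn":0},
  ],
)

```text
time: 25.53
ee_pos: [0.4507, -0.0315, 0.3298]
tcp_rot: [-180.0, -0.0, 90.1]
wrist_force: [0.7, -0.6, -0.4]
opening: 0.0396
```

Request:
move_arm(
  commands=[
    {"claw":-1,"travel":[-0.9,0,0],"turn":0},
    {"claw":-1,"travel":[0,0,0],"turn":0},
    {"claw":-1,"travel":[0,0,0],"turn":0},
    {"claw":-1,"travel":[0,0,0],"turn":0},
  ],
)

```text
time: 25.87
ee_pos: [0.4519, -0.0385, 0.3298]
tcp_rot: [-180.0, -0.0, 90.0]
wrist_force: [0.2, 0.7, -0.5]
opening: 0.0401
```

```bash
python3 look.py w17
```

```text
[ 0.4519 -0.0385  0.3298] [-1.7999e+02 -2.0000e-02  9.0040e+01] 25.8667 [0.45120018 0.0346704  0.29899307] [-16.41388683   0.05317253   0.01832046]
```

View pics/w17.png

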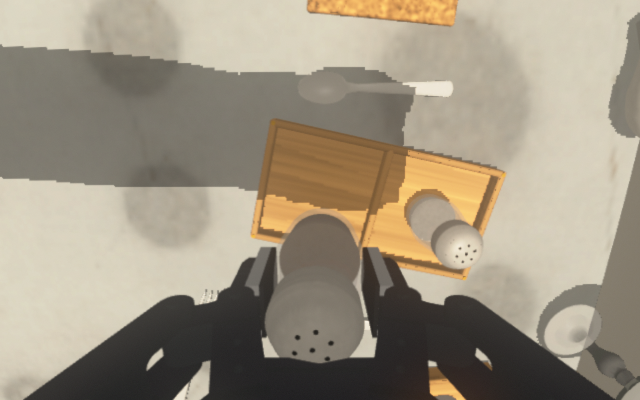

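Request:
move_arm(
  commands=[
    {"claw":-1,"travel":[0,0,3],"turn":0},
    {"claw":-1,"travel":[0,0,3.5],"turn":0},
    {"claw":-1,"travel":[0,0,3],"turn":0},
    {"claw":-1,"travel":[0,0,1.3],"turn":0},
    {"claw":-1,"travel":[0,0,0.4],"turn":0},
  ],
)

```text
time: 26.33
ee_pos: [0.4508, -0.038, 0.215]
tcp_rot: [-179.7, -0.0, 90.1]
wrist_force: [-0.7, 1.2, -0.9]
opening: 0.0394
```

Request:
move_arm(
  commands=[
    {"claw":-1,"travel":[0,0,0.2],"turn":0},
    {"claw":-1,"travel":[0,0,0],"turn":0},
    {"claw":-1,"travel":[0,0,0],"turn":0},
  ],
)

```text
time: 26.58
ee_pos: [0.4522, -0.0389, 0.2174]
tcp_rot: [179.9, 0.0, 90.1]
wrist_force: [0.4, -0.8, -1.1]
opening: 0.0392
```

Request:
move_arm(
  commands=[
    {"claw":-1,"travel":[0,0,0.2],"turn":0},
    {"claw":-1,"travel":[0,0,0],"turn":0},
    {"claw":-1,"travel":[0,0,0],"turn":0},
  ],
)

```text
time: 26.83
ee_pos: [0.4517, -0.0392, 0.2145]
tcp_rot: [180.0, 0.0, 90.0]
wrist_force: [-0.4, -0.5, -0.4]
opening: 0.0396
```

Request:
move_arm(
  commands=[
    {"claw":-1,"travel":[0,0,0.3],"turn":0},
    {"claw":-1,"travel":[0,0,0],"turn":0},
    {"claw":-1,"travel":[0,0,0],"turn":0},
  ],
)

```text
time: 27.08
ee_pos: [0.4515, -0.0392, 0.2109]
tcp_rot: [-180.0, -0.0, 90.0]
wrist_force: [0.2, 1.4, -0.7]
opening: 0.0396
```

Request:
move_arm(
  commands=[
    {"claw":-1,"travel":[0,0,0.15],"turn":0},
    {"claw":-1,"travel":[0,0,0],"turn":0},
  ],
)

```text
time: 27.25
ee_pos: [0.4516, -0.0393, 0.2102]
tcp_rot: [180.0, 0.0, 90.0]
wrist_force: [-2.5, -0.6, 5.8]
opening: 0.0391
```

Request:
move_arm(
  commands=[
    {"claw":0.1,"travel":[0,0,0],"turn":0},
    {"claw":0.5,"travel":[0,0,0],"turn":0},
    {"claw":1,"travel":[0,0,0],"turn":0},
    {"claw":1,"travel":[0,0,0],"turn":0},
    {"claw":1,"travel":[0,0,-0.5],"turn":0},
  ],
)

```text
time: 27.67
ee_pos: [0.4513, -0.0392, 0.2138]
tcp_rot: [-179.9, -0.0, 90.0]
wrist_force: [0.5, 0.2, -1.1]
opening: 0.0854
```

Request:
move_arm(
  commands=[
    {"claw":1,"travel":[0,0,-3],"turn":0},
    {"claw":1,"travel":[0,0,-4],"turn":0},
    {"claw":1,"travel":[0,0,-4],"turn":0},
    {"claw":1,"travel":[0,0,-4],"turn":0},
    {"claw":1,"travel":[0,0,0],"turn":0},
  ],
)

```text
time: 28.08
ee_pos: [0.452, -0.0392, 0.3727]
tcp_rot: [179.4, 0.0, 90.0]
wrist_force: [0.7, -0.7, 0.8]
opening: 0.0855
```

```bash
python3 look.py w18; python3 - <<'E'
from h import *
cv2.imwrite("pics/s18.png",cv2.resize(viewer.camera("scene")[140:300,150:440],None,fx=2.7,fy=2.7))
E
```

```text
[ 0.452  -0.0392  0.3727] [1.7941e+02 5.0000e-02 9.0020e+01] 28.0833 [0.45174373 0.03390318 0.34169848] [-1.64864593e+01 -5.51376404e-01 -7.20379029e-03]
```

View pics/w18.png

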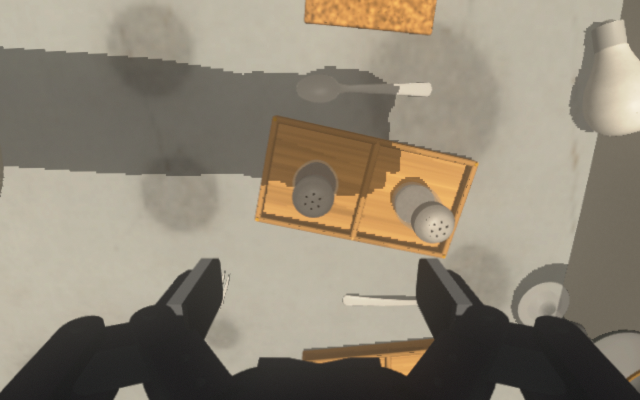

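View pics/s18.png

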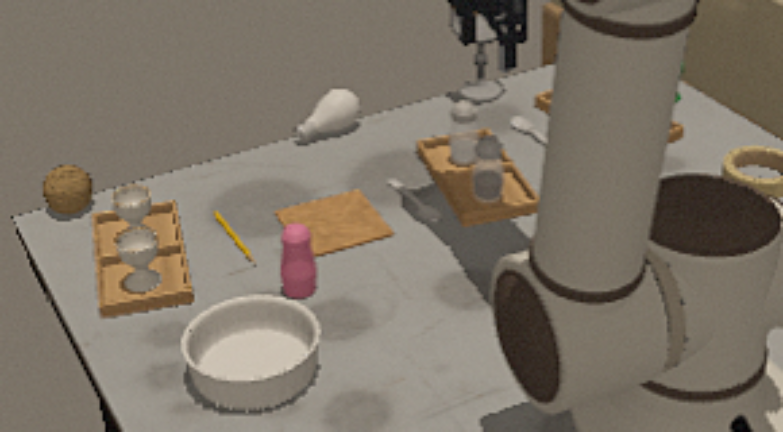

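```bash
python3 - <<'E'
from h import *
p=load("w18"); tray(p,[(274,117),(477,161),(444,257),(257,218)]); print("pepper top",cast(p,[(313,202)],.096),"salt",cast(p,[(437,227)],.096))
im=viewer.camera("top"); cv2.imwrite("pics/top18.png",cv2.resize(im[120:260,170:480],None,fx=2.5,fy=2.5,interpolation=cv2.INTER_CUBIC))
o=status.get_obs();print(o["wrist_force"],o["qd"].round(2))
E
```

```text
edges [np.float64(0.2027), np.float64(0.106), np.float64(0.2027), np.float64(0.1025)] yaw -12.35 centre [ 0.5011 -0.0494] near [ 0.4518 -0.0386] far [ 0.5504 -0.0602]
pepper top [[ 0.44956871 -0.03853365  0.096     ]] salt [[ 0.54806129 -0.05955737  0.096     ]]
[-0.45198636 -0.22511903 -1.52821453] [ 0.01  0.71 -2.34 -0.44  0.05  0.05]
```

View pics/top18.png

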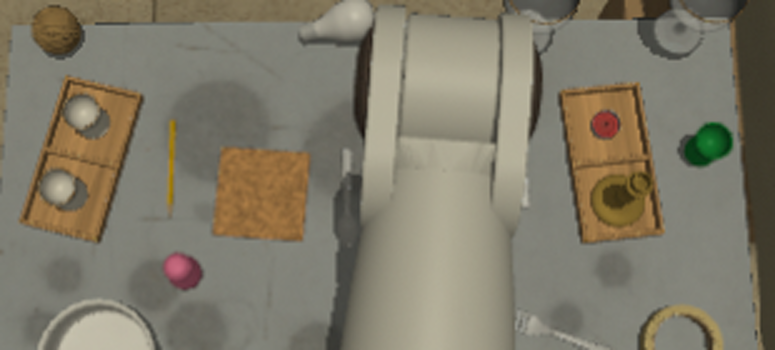

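All three stand in their places and the gripper is clear; letting the arm settle, then handing in.

Request:
move_arm(
  commands=[
    {"claw":1,"travel":[0,0,-1],"turn":0},
    {"claw":1,"travel":[0,0,0],"turn":0},
    {"claw":1,"travel":[0,0,0],"turn":0},
    {"claw":1,"travel":[0,0,0],"turn":0},
    {"claw":1,"travel":[0,0,0],"turn":0},
  ],
)

```text
time: 28.65
ee_pos: [0.4515, -0.0392, 0.374]
tcp_rot: [-179.9, -0.0, 90.0]
wrist_force: [-0.1, 0.2, 0.1]
opening: 0.0852
```

```bash
python3 -c "
from workcell import bot; print(bot.job_done())"
```

```text
the job is handed in; nothing more can be done
None
```

I moved the pepper mill to the cork mat, the egg cup to the egg tray, the candlestick to the candle tray, and then the pepper mill from the mat to the mill tray. I handed the job in at about 28.7 s of the 128 s allowed; it reports no verdict.

- **Position:** The last wrist-camera checks put the egg cup about 1 mm, the candlestick about 3 mm and the pepper mill about 2 mm from the middle of their compartments (16 mm allowed).
- **Upright and clear:** In the last pictures all three pieces stand upright. The gripper was open and well above the pieces, and the wrist force was near 0.
- **Failed or disagreed:** My first grip on the pepper mill was about 1 cm too high, so I opened and took it again lower. Tray edges in the wrist pictures measured about 2% short of the stated size, which shifts the compartment middles by only 1–2 mm. In the final top view the arm hid the mill tray, so the pepper mill was checked only from the wrist and scene cameras.

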